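Eject the kitchen timer from its dock and trap it on the chute

TASK

Press the red ejector key of the timer dock with one finger so that the yellow kitchen timer pops out of its pocket, and stop the timer with the other finger as it slides down the chute, before it runs off the open lower end. Do not pinch or lift the timer, and leave the whisk, pie dish, bowl and mixer where they are. Finish while holding: one finger keeps the key down and the other stays in the chute with the timer resting against it.

Things in the scene. Friction and masses are not known exactly. Their poses are not given: they have to be found in the camera images.
- chute (a point): frame of the dock's sloped steel chute. Origin: on the floor surface, centre line, at the front (downhill) edge of the timer's pocket, 55 mm above the counter. x uphill along the floor (18 deg above level; away from the robot at yaw 0), y across to the left looking uphill, z square out of the floor. Slippery floor: z 0, y -29 to 29 mm, from x 0 down to the open end at x -115 mm.
- dock: the timer dock on a wooden base, does not move. Origin: on the counter, 55 mm below the chute frame's origin, level, yawed with it. In the chute frame, mm: side walls at y 29 to 33 either side, 12 above the floor; pocket x 0 to 58, 5 deep; back wall x 58 to 64, 14 high. Base x -130 to 86, y -45 to 81 about the origin, top 8 above the counter.
- timer: yellow square timer, 54 x 54 x 24 mm, about 160 g, white dial on top (38 mm wide, 10 mm high). Origin: centre of underside; axes start as the chute's. It starts in the pocket at x 27, z -5 mm in the chute frame, held by the pocket's 5 mm step. Once out it slides off the chute in about half a second: the blocking finger must already stand in its way, near the floor, when the key goes down.
- key_top (a point): centre of the red key's top face, moves with it; axes as the chute's. Face 40 mm along the chute by 34 mm across, parallel to the floor. Unpressed at x -60, y 56, z 16 mm in the chute frame (left of the chute), fully down at z 8 mm: then a second fingertip at the same height, 45 to 75 mm to its right (-y), stands in the chute 8 mm over the floor. Black housing round it to z 6 mm.
- eject_key (a joint): travel of the key, square to its face: 0 up, 0.008 m fully down on a stop. Spring: about 3 to 4 N to start (with the timer on the plate), 4 to 6 N at the bottom; it rises again when let go. It raises a plate under the timer by the same amount; the timer is free from 5 mm on.
- whisk: steel whisk lying on the counter left of the dock, 240 mm long, 45 mm high. Origin: on the counter under the joint of handle and wires; x towards the wires (+115 mm), handle to -125 mm. Not to be disturbed.
- pie_dish: round glass pie dish, 216 mm across, 36 mm high, right of the dock. Origin: centre of its underside. Not to be disturbed.
- bowl: blue ceramic bowl, 150 mm across, 70 mm high, to one side beyond the dock. Origin: centre of its underside. Not to be disturbed.
- mixer: silver hand mixer upright on a black base 120 x 100 mm, 175 mm high, to the other side beyond the dock. Origin: centre of its underside. Not to be disturbed.
There are look-alikes about, which are no part of the job. Of the things like the timer, leave any that is purple; of the rest the larger one is meant.

How it is judged:
On the way, in this order (a step that is already met when the one before it is completed fails the run):
1. the ejector key is pressed (value of joint eject_key above 0.004 m).
2. the timer is out of its pocket, stopped on the chute against a finger, the key still down (x of timer in the frame of chute between -0.065 and 0.006 m and contact force between the fingers and timer above 0.05 N and linear speed of timer below 0.02 m/s and value of joint eject_key above 0.004 m and z of timer in the frame of chute below 0.02 m and angle between the z axis of timer and the z axis of chute, either way round below 0.3 rad), for 0.3 s.
At the end, for the whole second after the job is handed in: the timer lies still and flat on the chute, its centre between 6 mm uphill and 65 mm downhill of the pocket's front edge, in contact with the fingers (over 0.05 N), while the key is held more than 4 mm down (all of step 2); the arm keeps its last pose, push and grip.
It fails at once if the timer is lifted 25 mm off the chute's floor (z of timer in the frame of chute above 0.025 m).
It fails at once if the timer slides away: its centre passes 85 mm downhill of the pocket's front edge (x of timer in the frame of chute below -0.085 m).
It fails at once if the whisk, pie dish, bowl or mixer is moved more than 20 mm (distance of any of whisk, pie_dish, bowl, mixer from where it was at the start of the episode above 0.02 m).
It also fails if it takes over 29 s, if anything falls off the work surface, if the arm or the gripper's body presses on something with over 40 N, if the wrist force passes 120 N, or if a joint passes its speed limit or range.

ROBOT

A 6-joint arm with a two-finger parallel gripper is mounted at the origin on the work surface. World frame = base frame: x ahead of the robot, y to its left, z up, the work surface at z = 0. Lengths are in m, angles in rad, forces in N, time in s.
With the tool pointing down it reaches from about 0.35 to 0.8 m from the base axis. Payload 7.3 kg.
Tool frame: the origin (TCP) lies at the very end of the fingers, on their centre line; the grasp point (between the pads) lies 19 mm behind it; z points along the fingers, y is the line along which they close (so a half turn about z gives the same grasp; the last joint's range is limited). The gripper opens to 85 mm and grips with 20 to 120 N. Pads are 22 mm wide; open, the fingers measure 114 mm over their backs; the gripper's body (76 mm by 85 mm) begins 54 mm behind the grasp point. The pads swing forward as they close: fully open they stand 13 mm farther back than shut.
Start: joints at [-1.462, 0.342, 1.524, -0, 1.275, -0.146], TCP at [0.132, -0.508, 0.231] pointing down, gripper open.
Joint ranges: [-2.53, 2.53], [-0.77, 2.02], [0.04, 2.7], [-1, 4.14], [0.28, 2.66], [-3.11, 3.11]. Speed limits (rad/s): [2.57, 2.57, 3.14, 3.14, 3.14, 3.14].

INTERFACE

Orientations are given as a unit quaternion [w, x, y, z].
In Python, from cell import r, vision gives the robot as it stands.
- The arm moves only by the tool drive_tool, never from a script. Its argument "targets" is a list of rows, each an object of numbers: "wx", "wy", "wz": the turn, a rotation vector about the tool's x, y, z in rad; "tx", "ty", "tz": the shift along the tool's x, y, z in mm; "claw": the opening, from 0 (shut) to 1 (fully open). In form: [{"wx": .., "wy": .., "wz": .., "tx": .., "ty": .., "tz": .., "claw": ..}, ...]. A call has 1 to 12 rows; each row is the pose to reach, as a shift and turn from the pose commanded when the call began, along the tool's axes at that moment; what a row does not reach only later rows make up. A row lasts 1/8 s, in which the tool goes at most 62.5 mm and 10.7 degrees, less where a joint would pass 70% of its speed; a pose out of reach is approached as far as the arm can. A call with a gripper value outside its range is refused whole. The fingers move at their own pace and stop on an object; "force" is the grip in N (left out, the last holds). Time passes only in rows, so rows that repeat a pose let the fingers close. It gives the time, the measured TCP pose, the force, the opening and the grip force at its end, in the units of the state.
- r.observe(): the state, without advancing time (a new reading comes with each control period).
- vision.capture(name): name is "side" or "top"; returns a dict with "image" (384x512x3 uint8, blue, green, red), "range_z" (384x512 float32, m along the optical axis (not along the pixel's ray), 0 where there is no reading), "fx", "fy", "cx", "cy" (pixels), "world_to_cam" (4x4, takes a point from world to camera coordinates). Camera axes: x right, y up, looking along -z (the intrinsics and any distortion apply to the point x, -y, -z); pixel columns grow to the right and rows downward; lengths in m; the calibration is good to about 2 mm. A picture is of the moment at which its call begins.
- r.sign_off(): hands the job in; it is judged then, once.
The state is a dict: "clock": time; "joints": joint angles; "qvel": joint speeds; "joint_efforts": joint torques, N m; "eef_pos": TCP position; "ee_rot": TCP orientation; "contact_force": force on the tool from outside, world axes, zero at the start; "torque": the same for the moment, N m; "finger_gap": finger opening in m; "gripper_force": force on a finger pad.
Only numpy, scipy, OpenCV 4.12 (cv2) and the standard library are available. Lean on these libraries where they do the work, as an engineer would, in place of code of your own. Each camera call takes 0.05 s, during which the arm holds its last target. There are 200 camera calls.

## Working session

There is one attempt and no reset: what is moved stays moved. The work goes in short steps, Python scripts to look and compute and a tool call to move; the robot and the scene stay as the last step left them, time stands still between calls to the robot, and variables do not carry over. Pictures are saved under pics/ and viewed, at most 10 in all, crops included, and the job is handed in when it is done.

Besides the shell and the picture viewer there is one more tool, called after "Call:" as name([rows], argument=value, ...), one row to a line, values as JSON. drive_tool: Moves the arm, as the interface text tells. Its arguments: {"type":"object","properties":{"targets":{"type":"array"},"force":{"type":"number"}},"required":["targets"]}

```bash
ls; mkdir -p pics; cat > h.py <<'E'
import numpy as np,cv2
from cell import r,vision
def cap(n):
    c=vision.capture(n); np.savez('%s.npz'%n,**{k:np.array(v) for k,v in c.items()}); return c
def pts(c):
    z=np.array(c['range_z']);v,u=np.mgrid[:z.shape[0],:z.shape[1]]
    P=np.stack([(u-c['cx'])/c['fx']*z,-(v-c['cy'])/c['fy']*z,-z,np.ones_like(z)],-1)
    return (P@np.linalg.inv(c['world_to_cam']).T)[...,:3]
E
python3 - <<'E'
from h import *
a=cap('top');b=cap('side')
cv2.imwrite('pics/top.png',a['image']);cv2.imwrite('pics/side.png',b['image'])
print({k:a[k] for k in a if k not in('image','range_z')}.keys(),a['fx'],b['fx'])
print(a['world_to_cam'],b['world_to_cam']);print(r.observe())
E
```

```text
pics
dict_keys(['fx', 'fy', 'cx', 'cy', 'world_to_cam']) 389.8025293979404 378.33409534545245
[[-0.02184586 -0.99974797  0.00517239  0.02966386]
 [ 0.99761363 -0.02145971  0.06562414 -0.59900598]
 [-0.06549661  0.00659366  0.99783101 -0.85850109]
 [ 0.          0.          0.          1.        ]] [[ 0.99262764 -0.1188809  -0.02361571 -0.60006803]
 [ 0.08444245  0.53853389  0.83836193 -0.13460246]
 [-0.08694736 -0.83417539  0.54460222 -0.74555796]
 [ 0.          0.          0.          1.        ]]
{'clock': 0.1, 'joints': array([-1.46201272e+00,  3.42673601e-01,  1.52491640e+00, -2.05617546e-06,
        1.27539781e+00, -1.46007945e-01]), 'qvel': array([ 1.04983949e-03, -1.04665462e-03, -3.40612394e-03,  7.62777596e-04,
        8.27731626e-05, -1.12616035e-03]), 'joint_efforts': array([ 8.39202257e-04, -4.34448016e+01, -2.46489519e+01, -2.12629443e-04,
        4.69791441e-03,  8.30156978e-06]), 'eef_pos': array([ 0.13230098, -0.50769065,  0.23068657]), 'ee_rot': array([-6.97473847e-04,  9.91895848e-01,  1.27051721e-01,  1.19994834e-05]), 'contact_force': array([ 0.5592935 , -0.19325967, -0.22493985]), 'torque': array([-0.04982732, -0.01258926, -0.07211419]), 'gripper_force': 0.0, 'finger_gap': 0.08531783319918215}
```

View pics/top.png

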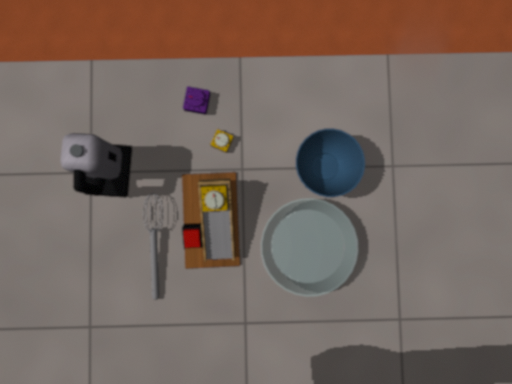

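View pics/side.png

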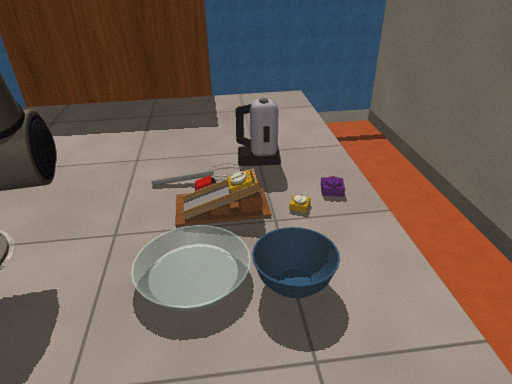

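The top view shows three candidates: yellow timer in the dock pocket (214,200), smaller yellow one (222,141) and purple one (197,100). I choose (214,200), the larger non-purple one, which sits in the dock. The red key is at (192,236) and the chute floor at (219,235), running downhill towards the robot. The side view agrees, with the key at (205,183) and the timer at (240,180).

```bash
cat > m.py <<'E'
from h import *
from scipy.spatial.transform import Rotation as R
def fit(n):
    c=dict(np.load(n+'.npz'));I=c['image'];P=pts(c);H=cv2.cvtColor(I,cv2.COLOR_BGR2HSV)
    h,s,v=[H[...,i].astype(int) for i in range(3)]
    ok=(c['range_z']>0)&(abs(P[...,0]-.6)<.2)&(abs(P[...,1]-.08)<.12)
    red=ok&((h<5)|(h>174))&(s>200)&(v>110)&(P[...,2]>.02)&(P[...,2]<.12)
    yel=ok&(h>20)&(h<32)&(s>150)&(P[...,2]>.05)
    return c,P,H,ok,red,yel
if __name__=='__main__':
    for n in('top','side'):
        c,P,H,ok,red,yel=fit(n)
        for m,k in((red,'red'),(yel,'yel')):
            q=P[m];print(n,k,len(q),np.median(q,0).round(4),np.percentile(q,3,0).round(4),np.percentile(q,97,0).round(4))
            v,u=np.nonzero(m);print('  px',u.min(),u.max(),v.min(),v.max())
        # wood
        h,s,v=[H[...,i].astype(int) for i in range(3)]
        w=ok&(h>5)&(h<20)&(s>100)&(abs(P[...,2]-.008)<.006)
        if n=='top':
            q=P[w][:,:2].astype(np.float32);q=q[(q[:,0]<.75)]
            print('base rect',cv2.minAreaRect(q),q.min(0),q.max(0))
            # chute floor: grey
        f=ok&(s<60)&(P[...,2]>.022)&(P[...,2]<.06)&(abs(P[...,1]-.045)<.02)&(P[...,0]>.45)&(P[...,0]<.62)
        q=P[f];
        if len(q)>20:
            A=np.c_[q[:,:2],np.ones(len(q))];print('floor',len(q),q.mean(0).round(4),np.linalg.lstsq(A,q[:,2],rcond=None)[0].round(4))
        q=P[red];A=np.c_[q[:,:2],np.ones(len(q))];print('redplane',np.linalg.lstsq(A,q[:,2],rcond=None)[0].round(3))
    c=np.load('top.npz')['image'][165:275,175:245];cv2.imwrite('pics/crop.png',cv2.resize(c,None,fx=5,fy=5,interpolation=cv2.INTER_CUBIC))
E
python3 m.py
```

```text
top red 239 [0.5069 0.1558 0.0531] [0.4896 0.1417 0.0466] [0.5237 0.1706 0.0595]
  px 184 198 230 247
top yel 379 [0.6007 0.1022 0.0839] [0.5654 0.0761 0.0711] [0.6175 0.1308 0.0907]
  px 200 228 184 211
base rect ((0.5850757360458374, 0.12029244750738144), (0.2905815541744232, 0.1231171190738678), 1.3569202423095703) [0.4393336  0.05586197] [0.73172987 0.18327996]
redplane [ 0.321 -0.004 -0.109]
side red 108 [0.5069 0.1527 0.0503] [0.4898 0.1402 0.0443] [0.5239 0.1687 0.0562]
  px 195 210 176 189
side yel 171 [0.5956 0.0824 0.0789] [0.5654 0.0762 0.069 ] [0.6139 0.1252 0.088 ]
  px 228 252 170 190
redplane [ 0.335  0.033 -0.124]
```

View pics/crop.png

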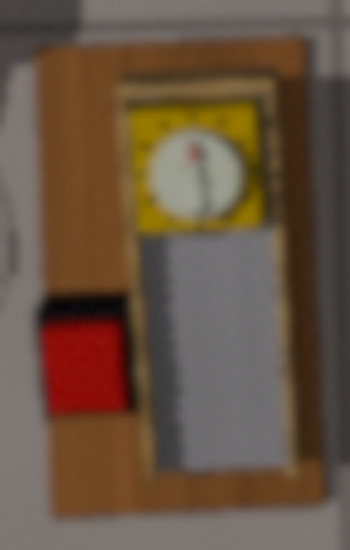

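The crop confirms it: a large yellow timer with a white dial in the pocket (crop 200,165), the red key (crop 88,365) to the left of the chute, and the chute empty. Next I refine the yaw and plan.

```bash
cat > plan.py <<'E'
from m import *
import json
def frame(o,yaw):
    return (R.from_euler('z',yaw)*R.from_euler('y',-18,degrees=True)), np.array(o)
def tool(o,yaw,p,st=None):
    """chute-frame TCP point (mm) -> tool shift mm & rotvec from present pose"""
    Rc,o=frame(o,yaw); st=st or r.observe()
    w=o+Rc.apply(np.array(p)/1000.)
    q=st['ee_rot'];T=R.from_quat([q[1],q[2],q[3],q[0]])
    Rt=R.from_matrix(np.stack([Rc.apply([1,0,0]),-Rc.apply([0,1,0]),-Rc.apply([0,0,1])],1))
    return w.round(4),(T.inv().apply(w-st['eef_pos'])*1000).round(1),(T.inv()*Rt).as_rotvec().round(4)
E
python3 - <<'E'
from plan import *
c,P,H,ok,red,yel=fit('top')
h,s,v=[H[...,i].astype(int) for i in range(3)]
w=ok&(h>5)&(h<20)&(s>100)&(abs(P[...,2]-.008)<.006)&(P[...,0]<.675)
q=P[w][:,:2].astype(np.float32);print(cv2.minAreaRect(q))
print('redrect',cv2.minAreaRect(P[red][:,:2].astype(np.float32)))
# base left edge line / right edge line by row
for f in(np.max,np.min):
    E=[]
    for x in np.arange(.46,.66,.008):
        m=abs(q[:,0]-x)<.004
        if m.sum()>3:E.append((x,f(q[m,1])))
    E=np.array(E);p=np.polyfit(*E.T,1);d=E[:,1]-np.polyval(p,E[:,0]);k=abs(d)<.004;print('edge',np.polyfit(*E[k].T,1).round(4),k.sum(),len(E))
# floor
f=ok&(s<90)&(P[...,2]>.02)&(P[...,2]<.07)&(P[...,0]>.44)&(P[...,0]<.58)&(P[...,1]>.06)&(P[...,1]<.14)
g=P[f];print(len(g),g.mean(0))
A=np.c_[g[:,:2],np.ones(len(g))];print(np.linalg.lstsq(A,g[:,2],rcond=None)[0].round(4));print(np.percentile(g,[3,97],0).round(4))
y=P[yel];print('yel rect',cv2.minAreaRect(y[:,:2].astype(np.float32)))
E
```

```text
((0.5461843013763428, 0.11937122046947479), (0.212776780128479, 0.1231171190738678), 1.3569202423095703)
redrect ((0.5061517953872681, 0.15601873397827148), (0.03634544834494591, 0.03111914172768593), 2.153517484664917)
edge [0.093  0.1226] 4 25
edge [0.0249 0.0453] 25 25
1261 [0.51312301 0.10057311 0.03836635]
[ 0.3244  0.0187 -0.13  ]
[[0.4643 0.0727 0.0222]
 [0.5611 0.1282 0.0545]]
yel rect ((0.5915186405181885, 0.10371261090040207), (0.05461897701025009, 0.05672141909599304), 2.136878728866577)
```

```bash
cat >> plan.py <<'E'
O=(.570,.102,.0555);YAW=.035
E
python3 - <<'E'
from plan import *
st=r.observe()
for z in(110,60,30):print(tool(O,YAW,(-60,26,z),st))
q=st['ee_rot'];T=R.from_quat([q[1],q[2],q[3],q[0]])
print('via',T.inv().apply(np.array([.42,-.2,.23])-st['eef_pos'])*1000)
E
```

```text
(array([0.4781, 0.1248, 0.1416]), array([ 494. , -524.8,   89.9]), array([-0.0359,  0.3128,  0.2178]))
(array([0.4935, 0.1253, 0.094 ]), array([ 509.1, -521.4,  137.5]), array([-0.0359,  0.3128,  0.2178]))
(array([0.5028, 0.1257, 0.0655]), array([ 518.1, -519.3,  166. ]), array([-0.0359,  0.3128,  0.2178]))
via [ 355.96234735 -225.24297687    1.06909641]
```

Call:
drive_tool([
  {"tx": 60,"ty": -38,"tz": 0,"claw": 0.54},
  {"tx": 119,"ty": -75,"tz": 0,"claw": 0.54},
  {"tx": 178,"ty": -112,"tz": 0,"claw": 0.54},
  {"tx": 237,"ty": -150,"tz": 0,"claw": 0.54},
  {"tx": 296,"ty": -187,"tz": 0,"claw": 0.54},
  {"tx": 356,"ty": -225,"tz": 0,"claw": 0.54},
  {"wx": -0.006,"wy": 0.06,"wz": 0.04,"tx": 380,"ty": -275,"tz": 10,"claw": 0.54},
  {"wx": -0.015,"wy": 0.13,"wz": 0.09,"tx": 404,"ty": -325,"tz": 20,"claw": 0.54},
  {"wx": -0.02,"wy": 0.19,"wz": 0.13,"tx": 428,"ty": -375,"tz": 35,"claw": 0.54},
  {"wx": -0.03,"wy": 0.25,"wz": 0.17,"tx": 452,"ty": -425,"tz": 50,"claw": 0.54},
  {"wx": -0.036,"wy": 0.313,"wz": 0.218,"tx": 475,"ty": -475,"tz": 70,"claw": 0.54},
  {"wx": -0.036,"wy": 0.313,"wz": 0.218,"tx": 494,"ty": -525,"tz": 90,"claw": 0.54},
])

```text
$.targets[0]: bad value
```

Call:
drive_tool([
  {"wx": 0,"wy": 0,"wz": 0,"tx": 60,"ty": -38,"tz": 0,"claw": 0.54},
  {"wx": 0,"wy": 0,"wz": 0,"tx": 119,"ty": -75,"tz": 0,"claw": 0.54},
  {"wx": 0,"wy": 0,"wz": 0,"tx": 178,"ty": -112,"tz": 0,"claw": 0.54},
  {"wx": 0,"wy": 0,"wz": 0,"tx": 237,"ty": -150,"tz": 0,"claw": 0.54},
  {"wx": 0,"wy": 0,"wz": 0,"tx": 296,"ty": -187,"tz": 0,"claw": 0.54},
  {"wx": 0,"wy": 0,"wz": 0,"tx": 356,"ty": -225,"tz": 0,"claw": 0.54},
  {"wx": -0.006,"wy": 0.06,"wz": 0.04,"tx": 380,"ty": -275,"tz": 10,"claw": 0.54},
  {"wx": -0.015,"wy": 0.13,"wz": 0.09,"tx": 404,"ty": -325,"tz": 20,"claw": 0.54},
  {"wx": -0.02,"wy": 0.19,"wz": 0.13,"tx": 428,"ty": -375,"tz": 35,"claw": 0.54},
  {"wx": -0.03,"wy": 0.25,"wz": 0.17,"tx": 452,"ty": -425,"tz": 50,"claw": 0.54},
  {"wx": -0.036,"wy": 0.313,"wz": 0.218,"tx": 475,"ty": -475,"tz": 70,"claw": 0.54},
  {"wx": -0.036,"wy": 0.313,"wz": 0.218,"tx": 494,"ty": -525,"tz": 90,"claw": 0.54},
])

```text
clock: 1.6
eef_pos: [0.4763, 0.118, 0.1438]
ee_rot: [-0.002, 0.987, 0.017, 0.157]
contact_force: [0.7, -0.7, 0.5]
finger_gap: 0.0462
gripper_force: 0.0
```

```bash
python3 - <<'E'
from plan import *
a=cap('top');b=cap('side');st=r.observe()
print(st['eef_pos'],st['finger_gap'],st['clock'])
for z in(60,40,30):print(tool(O,YAW,(-60,26,z),st))
# points in the chute frame near fingers
Rc,o=frame(O,YAW)
for n,c in(('top',a),('side',b)):
    p=Rc.inv().apply((pts(c)-o).reshape(-1,3)).reshape(384,512,3)*1000
    m=(c['range_z']>0)&(abs(p[...,0]+60)<40)&(abs(p[...,1]-26)<75)&(p[...,2]>70)&(p[...,2]<130)
    for y0,y1 in((26,90),(-50,26)):
        q=p[m&(p[...,1]>y0)&(p[...,1]<y1)]
        if len(q)>5:print(n,len(q),q.min(0).round(),q.max(0).round())
    
A=cv2.resize(a['image'][130:300,120:290],(560,560));B=cv2.resize(b['image'][80:230,120:300],(672,560))
cv2.imwrite('pics/s2.png',B);cv2.imwrite('pics/t2.png',A)
E
```

```text
[0.47512814 0.12129486 0.14209076] 0.04612186646145778 1.7
(array([0.4935, 0.1253, 0.094 ]), array([ 3. , -3.3, 51.4]), array([-0.0013,  0.0036,  0.0071]))
(array([0.4997, 0.1256, 0.075 ]), array([ 3.1, -3.3, 71.4]), array([-0.0013,  0.0036,  0.0071]))
(array([0.5028, 0.1257, 0.0655]), array([ 3.1, -3.3, 81.4]), array([-0.0013,  0.0036,  0.0071]))
top 24 [-73.  41. 116.] [-51.  54. 130.]
top 19 [-66. -18. 121.] [-50.  -6. 130.]
side 34 [-62.  47. 113.] [-53.  52. 130.]
side 78 [-75. -12. 112.] [-53.  -0. 130.]
```

View pics/s2.png

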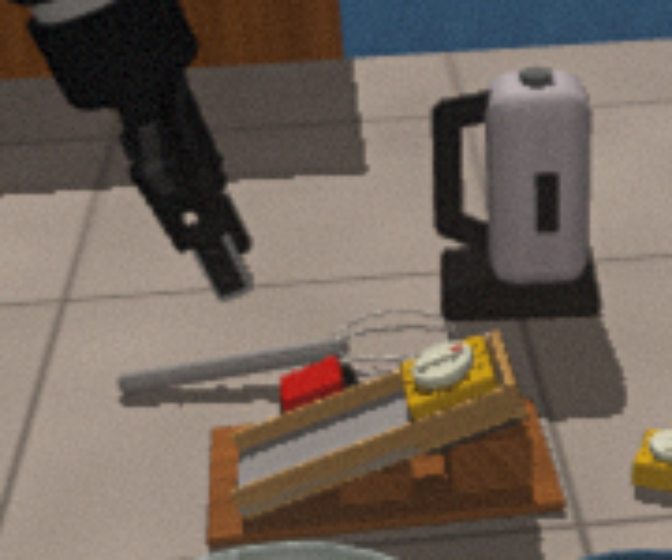

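The side view shows the fingers tilted square to the chute, tips at about (230,290) and still above the dock. The timer is in its pocket (445,375) and the key is up (315,383). I'll go down to just above the key.

Call:
drive_tool([
  {"wx": 0,"wy": 0.003,"wz": 0.006,"tx": 3,"ty": -3,"tz": 30,"claw": 0.54},
  {"wx": 0,"wy": 0.003,"wz": 0.006,"tx": 3,"ty": -3,"tz": 60,"claw": 0.54},
  {"wx": 0,"wy": 0.003,"wz": 0.006,"tx": 3,"ty": -3,"tz": 81,"claw": 0.54},
  {"wx": 0,"wy": 0.003,"wz": 0.006,"tx": 3,"ty": -3,"tz": 87,"claw": 0.54},
  {"wx": 0,"wy": 0.003,"wz": 0.006,"tx": 3,"ty": -3,"tz": 87,"claw": 0.54},
  {"wx": 0,"wy": 0.003,"wz": 0.006,"tx": 3,"ty": -3,"tz": 87,"claw": 0.54},
])

```text
clock: 2.45
eef_pos: [0.507, 0.1198, 0.0635]
ee_rot: [-0.002, 0.987, 0.014, 0.159]
contact_force: [0.6, -0.0, 0.2]
finger_gap: 0.0467
gripper_force: 0.0
```

```bash
python3 - <<'E'
from plan import *
a=cap('top');b=cap('side');st=r.observe()
Rc,o=frame(O,YAW)
print(Rc.inv().apply(st['eef_pos']-o)*1000,st['contact_force'],st['finger_gap'],st['clock'])
print(tool(O,YAW,(-60,26,8),st))
for n,c in(('top',a),('side',b)):
    p=Rc.inv().apply((pts(c)-o).reshape(-1,3)).reshape(384,512,3)*1000
    dark=(c['image'].max(-1)<110)
    m=(c['range_z']>0)&dark&(abs(p[...,0]+60)<40)&(abs(p[...,1]-26)<60)&(p[...,2]>18)&(p[...,2]<45)
    for y0,y1 in((26,90),(-50,26)):
        q=p[m&(p[...,1]>y0)&(p[...,1]<y1)]
        if len(q)>5:print(n,len(q),q.min(0).round(),q.max(0).round())
A=cv2.resize(a['image'][150:280,140:270],(500,500));B=cv2.resize(b['image'][130:230,150:290],(700,500))
cv2.imwrite('pics/s3.png',B);cv2.imwrite('pics/t3.png',A)
E
```

```text
[-56.846813    20.1469515   26.83405277] [-0.41231631 -0.06492168 -0.05583883] 0.046219014815529064 2.55
(array([0.5096, 0.1259, 0.0446]), array([-3.3, -5.9, 18.8]), array([ 0.0015, -0.0048, -0.0058]))
top 19 [-71.  39.  19.] [-46.  70.  44.]
top 10 [-61. -18.  34.] [-46.  -5.  44.]
side 28 [-56.  40.  29.] [-47.  48.  44.]
side 53 [-69. -18.  29.] [-47.  -6.  44.]
```

View pics/s3.png

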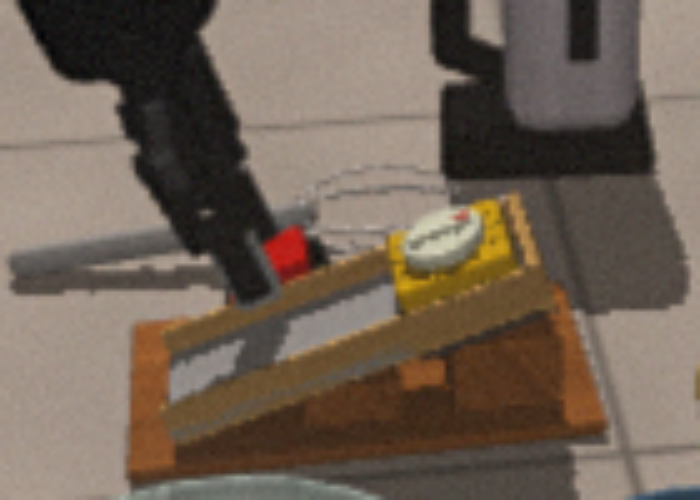

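View pics/t3.png

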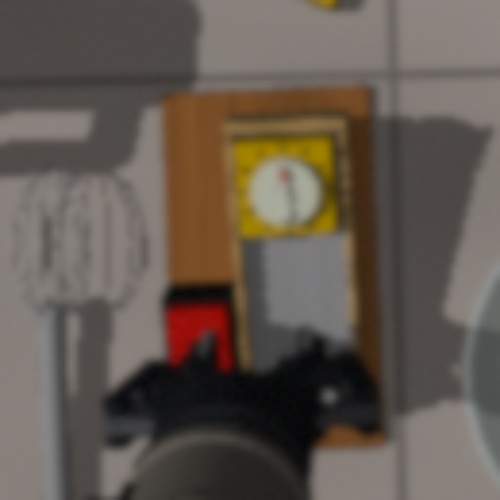

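The side view shows the blocking finger tip over the chute at about (255,300), with the timer seated uphill (440,250). In the top view the left finger is over the key's right part at (205,350), so I need about 6 mm more to the left. I'll correct that first, still above the key.

Call:
drive_tool([
  {"wx": 0,"wy": -0.004,"wz": -0.006,"tx": -2,"ty": -6,"tz": 4,"claw": 0.54},
  {"wx": 0,"wy": -0.004,"wz": -0.006,"tx": -2,"ty": -6,"tz": 4,"claw": 0.54},
  {"wx": 0,"wy": -0.004,"wz": -0.006,"tx": -2,"ty": -6,"tz": 4,"claw": 0.54},
  {"wx": 0,"wy": -0.004,"wz": -0.006,"tx": -2,"ty": -6,"tz": 4,"claw": 0.54},
])

```text
clock: 3.05
eef_pos: [0.5059, 0.126, 0.0582]
ee_rot: [-0.002, 0.988, 0.017, 0.156]
contact_force: [-0.5, -0.0, -0.2]
finger_gap: 0.0459
gripper_force: 0.0
```

```bash
python3 - <<'E'
from plan import *
st=r.observe();Rc,o=frame(O,YAW)
print(Rc.inv().apply(st['eef_pos']-o)*1000,st['contact_force'],st['finger_gap'],st['clock'],tool(O,YAW,(-60,26,8),st))
E
```

```text
[-59.32874141  26.2013094   22.07346568] [-0.50727746 -0.0312593  -0.15816303] 0.045880685677842134 3.05 (array([0.5096, 0.1259, 0.0446]), array([-0.7,  0.2, 14.1]), array([0.0015, 0.0007, 0.0002]))
```

Call:
drive_tool([
  {"wx": 0,"wy": 0,"wz": 0,"tx": 0,"ty": 0,"tz": 5,"claw": 0.54},
  {"wx": 0,"wy": 0,"wz": 0,"tx": 0,"ty": 0,"tz": 8,"claw": 0.54},
  {"wx": 0,"wy": 0,"wz": 0,"tx": 0,"ty": 0,"tz": 11,"claw": 0.54},
  {"wx": 0,"wy": 0,"wz": 0,"tx": 0,"ty": 0,"tz": 14,"claw": 0.54},
  {"wx": 0,"wy": 0,"wz": 0,"tx": 0,"ty": 0,"tz": 14,"claw": 0.54},
  {"wx": 0,"wy": 0,"wz": 0,"tx": 0,"ty": 0,"tz": 14,"claw": 0.54},
  {"wx": 0,"wy": 0,"wz": 0,"tx": 0,"ty": 0,"tz": 14,"claw": 0.54},
  {"wx": 0,"wy": 0,"wz": 0,"tx": 0,"ty": 0,"tz": 14,"claw": 0.54},
])

```text
clock: 4.05
eef_pos: [0.51, 0.1261, 0.0448]
ee_rot: [-0.002, 0.988, 0.017, 0.156]
contact_force: [-1.7, -1.4, 3.6]
finger_gap: 0.046
gripper_force: 1.9
```

```bash
python3 - <<'E'
from plan import *
a=cap('top');b=cap('side');st=r.observe();Rc,o=frame(O,YAW)
print(Rc.inv().apply(st['eef_pos']-o)*1000,Rc.inv().apply(st['contact_force']),st['torque'],st['finger_gap'],st['clock'])
for n in('top','side'):
    c,P,H,ok,red,yel=fit(n)
    for m,k in((red,'red'),(yel,'yel')):
        q=Rc.inv().apply(P[m]-o)*1000
        if len(q):print(n,k,len(q),np.median(q,0).round(1),np.percentile(q,[3,97],0).round(1))
B=np.hstack([cv2.resize(b['image'][130:230,150:270],(480,400)),cv2.resize(a['image'][170:270,170:250],(320,400))])
cv2.imwrite('pics/s4.png',B)
E
```

```text
[-59.47099846  26.14714757   8.08729982] [-0.75568767 -1.257796    4.02163047] [-0.10600821  0.37767114  0.00190216] 0.04591886870946097 4.15
top red 92 [-47.6  60.5  11.8] [[-60.   41.4   9.1]
 [-40.5  71.9  14.3]]
top yel 339 [-9.8 -0.6 24.6] [[-46.9 -25.   13.2]
 [  4.7  29.4  27.4]]
side red 15 [-45.9  60.9   9.4] [[-50.7  52.5   8.1]
 [-41.9  67.8  11. ]]
side yel 237 [-19.5 -23.1  21.3] [[-48.2 -27.7   9.8]
 [  3.3  20.6  24.1]]
```

View pics/s4.png

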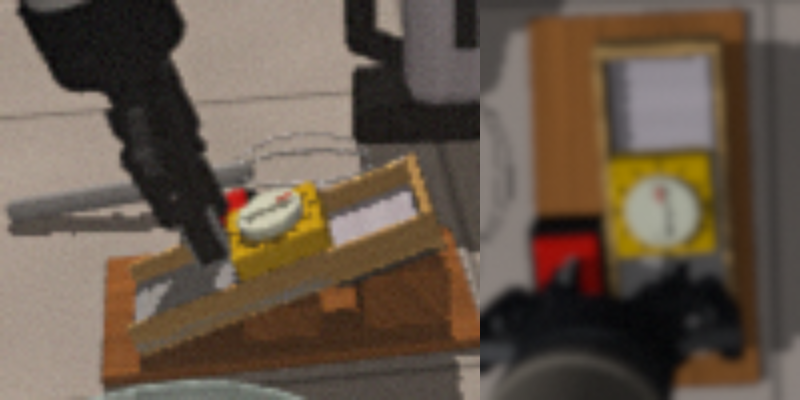

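The timer has popped out (side 275,225; top 660,205) and rests against the blocking finger at chute x about -22 mm, with the key down. I'll add 1 mm of press for margin, hold briefly, then hand in.

Call:
drive_tool([
  {"wx": 0,"wy": 0,"wz": 0,"tx": 0,"ty": 0,"tz": 1,"claw": 0.54},
  {"wx": 0,"wy": 0,"wz": 0,"tx": 0,"ty": 0,"tz": 1,"claw": 0.54},
  {"wx": 0,"wy": 0,"wz": 0,"tx": 0,"ty": 0,"tz": 1,"claw": 0.54},
  {"wx": 0,"wy": 0,"wz": 0,"tx": 0,"ty": 0,"tz": 1,"claw": 0.54},
  {"wx": 0,"wy": 0,"wz": 0,"tx": 0,"ty": 0,"tz": 1,"claw": 0.54},
])

```text
clock: 4.78
eef_pos: [0.5104, 0.1261, 0.0438]
ee_rot: [-0.002, 0.988, 0.017, 0.156]
contact_force: [-3.1, -1.7, 3.7]
finger_gap: 0.0463
gripper_force: 2.7
```

```bash
python3 - <<'E'
from plan import *
a=cap('top');st=r.observe();Rc,o=frame(O,YAW)
print(Rc.inv().apply(st['eef_pos']-o)*1000,Rc.inv().apply(st['contact_force']),st['clock'])
c,P,H,ok,red,yel=fit('top')
q=Rc.inv().apply(P[yel]-o)*1000;print(np.percentile(q,[3,97],0).round(1))
print(r.sign_off())
E
```

```text
[-59.45420837  26.15072832   7.06594225] [-2.29646254 -0.41587808  5.06474424] 4.825
[[-46.4 -24.8  12.6]
 [  4.8  29.4  27.3]]
the job is handed in; nothing more can be done
None
```

The job is handed in at about 4.8 s: the last reading had the key held down at about 5 N by one finger, and the timer resting on the chute against the other finger, about 21 mm downhill of the pocket edge; no verdict came back.

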